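# Take the saddle weight off the drying box and hold its lid open

### The job

The red saddle-shaped weight keeps the lid of the white sole-drying box shut: take it off, hang it astride the blue bar of the rail stand near the middle of the bar, lowering it gently instead of dropping it, and let go of it while the lid is still shut. Then raise the lid by its black handle to 50 degrees open and finish while still holding it there, steady, because it falls shut if it is let go. Do not disturb the tin, jar and brush between the box and the rail stand.

Things in the scene. Friction and masses are not known exactly. Their poses are not given: they have to be found in the camera images.
- box: white open-topped sole-drying box, fixed to the bench, 200 (x) x 270 (y) x 90 (z) mm, hinged aluminium lid on top; it contains two shoe soles. Origin: centre of its underside; z up, x points from the handle side to the hinge side. It stands left or right of the middle and is turned up to 0.25 rad either way.
- lid (a joint): lid opening in rad: 0 shut (level), positive open (front edge rises, away from the robot), 1.35 the end stop. 50 degrees is 0.873. Free hinge along the box's y axis, no spring: the lid, an 8 mm thick aluminium plate 204 x 274 mm of 0.3 to 0.5 kg, falls shut from any angle unless held.
- lid_hinge (a point): middle of the hinge line, on the far (+x) top edge of the box: 100 mm along the box's x from its origin, 90 mm high, fixed. The hinge axis is the box's y. The lid plate's top face is 8 mm above it when shut.
- lid_handle (a point): middle of the lid's black bar handle: round, 12 mm thick, 100 mm long along the box's y, axis 35 mm above the lid's top, on two 10 mm posts 90 mm apart. Lid shut: 180 mm from the hinge towards the box's -x and 43 mm above it; swings with the lid about the hinge. Gripped from above, fingers closing along the box's x, it turns between them as the lid swings.
- weight: red steel saddle weight, 0.3-0.5 kg, upside-down U, 76 (x) x 70 mm (y; the bar passes through along y). Legs 8 mm thick, 60 mm apart inside; the gap narrows at 45 degrees to a 20 mm wide flat under the crown, 68 mm above the feet. Crown top 76, rib top 110 mm. Origin: between the feet, at their level; z up. Starts on the shut lid (feet 98 mm up), turned up to 0.5 rad against the box.
- weight_rib (a point): centre of the black grip rib on the weight's crown: 18 mm wide (weight's x), 60 mm long (weight's y), 34 mm tall; 93 mm above the feet, right above the body's origin.
- rail: rail stand fixed to the bench: dark base plate 100 x 280 x 10 mm, two posts 18 mm thick at y = +-125 mm, and a blue bar on top. Origin: centre of its underside; y along the bar, z up. It stands on the other side of the middle from the box, turned up to 0.4 rad either way.
- rail_mid (a point): middle of the blue bar's axis, 150 mm above the bench; the bar is 20 mm thick and 280 mm long along the stand's y, so its top is at 160 mm; a hung weight then has its feet about 92 mm above the bench.
- tin: bystander: adhesive tin with a yellow band, 84 mm across, 110 mm tall, on the bench between box and rail stand. Origin: underside centre.
- jar: bystander: jar with a red cap, 64 mm across, 85 mm tall, on the bench between box and rail stand. Origin: underside centre.
- brush: bystander: glue brush, 170 mm long, lying roughly along x on the bench in front of the robot. Origin: underside centre.

How it is judged (in metres and radians):
On the way:
1. the weight hangs astride the bar, released, with the lid still shut (z of weight in the frame of rail between 0.075 and 0.11 m and x of weight_rib in the frame of rail_mid between -0.03 and 0.03 m and y of weight_rib in the frame of rail_mid between -0.07 and 0.07 m and angle between the y axis of weight and the y axis of rail, either way round below 0.35 rad and angle between weight's own z axis and vertical below 0.35 rad and contact force between weight and rail above 1 N and contact force between weight and the fingers below 0.05 N and linear speed of weight below 0.03 m/s and value of joint lid below 0.06 rad), for 0.3 s.
At the end, for the whole second after the job is handed in: Lid at rest 50 degrees open (within 6), held by the fingers (0.5 N or more) as the program ends; the weight, let go and at rest, hangs astride the bar within 70 mm of its middle and 30 mm across it, within 20 degrees of upright and of the bar's direction (z of weight in the frame of rail between 0.075 and 0.11 m and x of weight_rib in the frame of rail_mid between -0.03 and 0.03 m and y of weight_rib in the frame of rail_mid between -0.07 and 0.07 m and angle between the y axis of weight and the y axis of rail, either way round below 0.35 rad and angle between weight's own z axis and vertical below 0.35 rad and contact force between weight and rail above 1 N and contact force between weight and the fingers below 0.05 N and linear speed of weight below 0.03 m/s and value of joint lid between 0.768 and 0.977 rad and velocity of joint lid between -0.05 and 0.05 rad/s and contact force between box and the fingers above 0.5 N); the arm keeps its last pose, push and grip.
It fails at once if the tin is moved by more than 30 mm (distance of tin from where it was at the start of the episode above 0.03 m).
It fails at once if the jar is moved by more than 30 mm (distance of jar from where it was at the start of the episode above 0.03 m).
It fails at once if the brush is moved by more than 30 mm (distance of brush from where it was at the start of the episode above 0.03 m).
It fails at once if the weight is dropped (unheld and moving faster than 0.5 m/s) (contact force between weight and the fingers below 0.01 N and linear speed of weight above 0.5 m/s).
It also fails if it takes over 58 s, if anything falls off the work surface, if the arm or the gripper's body presses on something with over 40 N, if the wrist force passes 120 N, or if a joint passes its speed limit or range.

### The arm

A 6-joint arm with a two-finger parallel gripper is mounted at the origin on the work surface. World frame = base frame: x ahead of the robot, y to its left, z up, the work surface at z = 0. Lengths are in mm, angles in rad, forces in N, time in s.
With the tool pointing down it reaches from about 300 to 850 mm from the base axis. Payload 4.2 kg.
Tool frame: the origin (TCP) lies at the very end of the fingers, on their centre line; the grasp point (between the pads) lies 19 mm behind it (r.grip_point_offset is the distance from the TCP to the grasp point, in mm); z points along the fingers, y is the line along which they close (so a half turn about z gives the same grasp; the last joint's range is limited). The gripper opens to 91 mm and grips with 3 to 60 N. Pads are 32 mm wide; open, the fingers measure 118 mm over their backs; the gripper's body (76 mm by 178 mm) begins 60 mm behind the grasp point.
Start: joints at [1.241, 0.32, 1.565, -0, 1.257, -0.02], TCP at [175.302, 547.643, 213.976] pointing down, gripper open.
Joint ranges: [-3.11, 3.11], [-0.84, 2.01], [0.21, 2.61], [-1.34, 4.49], [0.05, 2.63], [-2.56, 2.56]. Speed limits (rad/s): [2.57, 2.57, 3.14, 3.14, 3.14, 3.14].

### API

Orientations are given as a unit quaternion [x, y, z, w].
In Python, from bench import r, claw, solver, status, get_image, ticket, spotter gives the robot as it stands. Calls block until the motion is done:
- r.move_ptp(position, orientation): joint-space move of the TCP to a pose.
- r.line_to(position, orientation=None, velocity=150): straight line of the TCP; orientation=None keeps the orientation; velocity is the mean speed in mm/s.
- r.set_joints(angles): joint-space move.
- claw.command_gripper(opening, newtons=None): opening from 0.0 (shut) to 1.0 (fully open); newtons is the grip in N (None keeps the last); returns when the fingers have stopped.
- r.wait(seconds).
- solver.inverse_kinematics(position, orientation): joint angles nearest the present ones, or None.
- status.get_obs(): the state.
- get_image(name): name is "side" or "top"; returns a dict with "pixels" (400x640x3 uint8, red, green, blue), "z_map" (400x640 float32, mm along the optical axis (not along the pixel's ray), 0 where there is no reading), "K" (3x3 intrinsics, pixels), "rvec" (rotation vector, rad) and "tvec" (3), from world to camera coordinates, as OpenCV has them. Camera axes: x right, y down, z forward; pixel columns grow to the right and rows downward; lengths in mm; the calibration is good to about 2 mm. A picture is of the moment at which its call begins.
A pose or a line that the arm cannot do raises r.IKError and nothing moves.
- ticket.finish_job(): hands the job in; it is judged then, once.
Trained networks look in a picture, given as the dict that the camera call returned (one of the last four; its "shot" number tells which), for a name from the list of things; names that differ only in an ending like _2 or _b are one class to them, and where a whole thing is asked for, a point or a joint stands for the part that bears it (a point fixed in the world has none). Each returns a list of dicts, best first, with "p" (0 to 1); they miss things now and then, are a little off and sometimes report something else, mostly with a low value. They report only what shows in the picture. A call takes as long as a camera call.
- spotter.look_for(picture, name): "extent" ([left, top, right, bottom] as shares, 0 to 1, of the picture: columns of its width, rows of its height, round what is visible of it).
- spotter.trace(picture, name): "pixels" (400x640 bool, what is visible of it) and "extent" ([left, top, right, bottom] as shares, 0 to 1, of the picture: columns of its width, rows of its height, round what is visible of it).
The state is a dict: "t": time; "joints": joint angles; "qd": joint speeds; "effort": joint torques, N m; "position": TCP position; "eef_rot": TCP orientation; "wrist_force": force on the tool from outside, world axes, zero at the start; "moment": the same for the moment, N m; "opening": opening from 0.0 (shut) to 1.0 (fully open); "grip_force": force on a finger pad.
Only numpy, scipy, OpenCV 4.12 (cv2) and the standard library are available. Lean on these libraries where they do the work, as an engineer would, in place of code of your own. Each camera call takes 0.05 s, during which the arm holds its last target. There are 200 camera calls.

## Working session

There is one attempt and no reset: what is moved stays moved. The work goes in short steps, each a Python script; the robot and the scene stay as the last script left them, time stands still between calls to the robot, and variables do not carry over. Pictures are saved under pics/ and viewed, at most 10 in all, crops included, and the job is handed in when it is done.

```bash
mkdir -p pics; cat > h.py <<'E'
import numpy as np, cv2
from scipy.spatial.transform import Rotation as R
from bench import r, claw, solver, status, get_image, ticket, spotter
def cloud(im):
    z=im["z_map"].astype(float); v,u=np.mgrid[0:400,0:640]; K=np.array(im["K"])
    P=np.stack([(u-K[0,2])/K[0,0]*z,(v-K[1,2])/K[1,1]*z,z],-1)
    Rm=cv2.Rodrigues(np.array(im["rvec"],float))[0]
    W=(P-np.array(im["tvec"]).ravel())@Rm
    W[z<=0]=np.nan
    return W
def down(yaw): # tool z down; tool y (closing) along world direction yaw
    y=np.array([np.cos(yaw),np.sin(yaw),0]); z=np.array([0,0,-1.]); x=np.cross(y,z)
    return R.from_matrix(np.stack([x,y,z],1)).as_quat()
def save(im,n): cv2.imwrite("pics/"+n,im["pixels"][:,:,::-1])
E
python3 - <<'E'
from h import *
np.set_printoptions(precision=1,suppress=True)
print(status.get_obs())
both=[]
for c in("top","side"):
    im=get_image(c); both.append(im["pixels"]); W=cloud(im); np.save(c+".npy",W)
    for n in("weight","weight_rib","box","rail","lid_handle","tin","jar","brush"):
        for d in spotter.trace(im,n)[:2]:
            m=d["pixels"]; p=W[m]; p=p[~np.isnan(p[:,0])]
            np.save(f"m_{c}_{n}.npy",m) if d is not None and d["p"]>.5 else 0
            print(c,n,round(d["p"],2),np.array(d["extent"])*[640,400,640,400],"med",np.median(p,0) if len(p) else 0, "lo",np.percentile(p,2,0) if len(p) else 0,"hi",np.percentile(p,98,0) if len(p) else 0)
cv2.imwrite("pics/a.png",cv2.resize(np.vstack(both),(480,600))[:,:,::-1])
save({"pixels":both[0]},"top.png");save({"pixels":both[1]},"side.png")
E
```

```text
{'t': 0.0, 'joints': array([ 1.2,  0.3,  1.6, -0. ,  1.3, -0. ]), 'qd': array([ 0.,  0., -0., -0.,  0., -0.]), 'effort': array([  0. , -41.2, -23.2,   0.1,   0. ,  -0. ]), 'position': array([175.1, 547.2, 213.1]), 'eef_rot': array([ 0.2,  1. , -0. , -0. ]), 'wrist_force': array([-0.1,  0.1,  0.1]), 'moment': array([-0., -0.,  0.]), 'grip_force': 0.0, 'opening': 0.9993502174892884}
top weight 0.9 [400.5 167.9 440.2 209.9] med [ 550.6 -205.3  165.4] lo [ 520.9 -241.5  100.5] hi [ 598.2 -172.1  209.7]
top weight_rib 0.62 [393.6 168.2 436.6 205.9] med [ 551.1 -204.3  166. ] lo [ 521.7 -240.9  102.1] hi [ 599.1 -172.1  209.8]
top box 0.67 [356.1 146.6 484.  244.8] med [ 547.8 -235.1   98. ] lo [ 453.8 -363.4   37. ] hi [661.8 -96.8 137.3]
top rail 0.63 [138.4 180.3 272.6 240.7] med [511.1 269.   10.3] lo [451.4 139.8   6. ] hi [573.5 394.4 160.3]
top lid_handle 0.86 [359.4 144.7 478.1 242.8] med [ 551.8 -237.8   98.1] lo [ 457.1 -363.2   94.9] hi [660.4 -99.1 137. ]
top tin 0.95 [302.2 110.6 336.1 152.1] med [703.9   4.2 108.5] lo [677.6 -32.4   7.6] hi [752.2  42.5 112.7]
top tin 0.36 [3
[... 1127 characters left out ...]
9 401.5 160.4]
side lid_handle 0.78 [298.1 230.3 454.9 395.3] med [ 544.8 -276.1   98.1] lo [ 452.7 -366.8   95.4] hi [ 655.7 -101.4  137.7]
side lid_handle 0.57 [251.8  87.8 333.2 203.4] med [518.2 255.8  10.8] lo [449.3 137.2   1.8] hi [589.1 403.5 160.4]
side tin 0.92 [376.3 175.1 421.6 232. ] med [704.2 -18.2  88.8] lo [675.  -34.6   8.7] hi [747.6  33.9 111.6]
side jar 0.6 [327.6 202.3 356.5 241.7] med [571.6 -28.4  74.3] lo [545.8 -42.9  24.1] hi [601.6  10.2  86.8]
side brush 0.92 [215.9 237.8 291.6 259.7] med [407.4  -5.9  17.7] lo [310.3 -26.    3.3] hi [468.   13.2  21.8]
side brush 0.64 [255.1  88.5 330.2 200.3] med [519.5 255.1  10.8] lo [450.1 137.6   4. ] hi [589.1 399.3 160.4]
```

View pics/top.png

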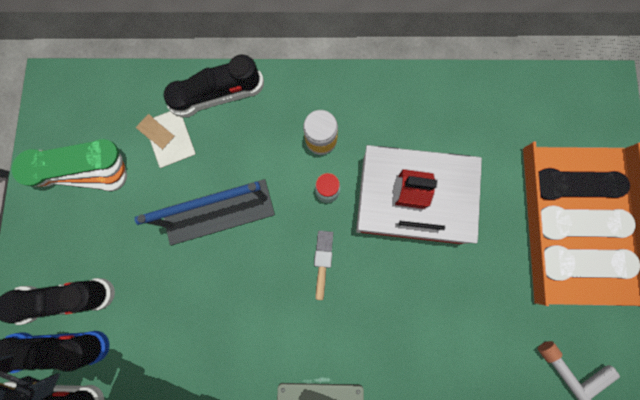

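View pics/side.png

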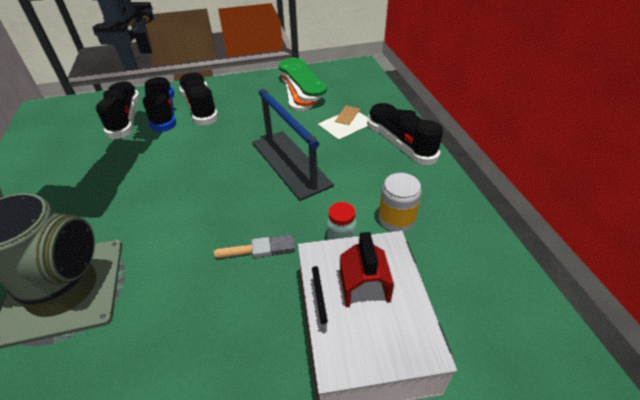

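The top view shows the box and weight right of the middle (weight about px 417,188; handle 422,226), and the rail on the left (bar from 140,219 to 260,186). The tin, jar and brush stand in between. Next I fit the geometry.

```bash
python3 - <<'E'
from h import *
np.set_printoptions(precision=1,suppress=True)
for c in("top","side"):
    W=np.load(c+".npy").reshape(-1,3)
    def sel(x0,x1,y0,y1,z0,z1,n):
        with np.errstate(all="ignore"):
            p=W[(W[:,0]>x0)&(W[:,0]<x1)&(W[:,1]>y0)&(W[:,1]<y1)&(W[:,2]>z0)&(W[:,2]<z1)]
        (cx,cy),(w,h),a=cv2.minAreaRect(p[:,:2].astype(np.float32))
        d=np.linalg.svd(p[:,:2]-p[:,:2].mean(0),full_matrices=False)[2][0]
        print(c,n,len(p),"rect",np.array([cx,cy,w,h,a]),"pca yaw %.3f"%(np.arctan(d[1]/d[0])),"mean",p.mean(0),"zmax",p[:,2].max())
    sel(480,640,-290,-130,204,214,"rib")
    sel(480,640,-290,-130,170,182,"crown")
    sel(400,650,80,450,152,165,"bar")
    sel(400,650,80,450,5,13,"railbase")
    sel(420,520,-330,-130,133,142,"handle")
    sel(400,700,-400,-60,95,101,"lid")
E
```

```text
top rib 262 rect [ 561.4 -208.9   60.    18.2   82.7] pca yaw 1.440 mean [ 561.  -208.8  207.9] zmax 212.5453804915763
top crown 204 rect [ 561.9 -208.9   69.5   36.8   83.8] pca yaw 1.258 mean [ 553.7 -201.7  173.7] zmax 181.8388386527401
top bar 1084 rect [520.3 271.6  20.2 279.5  17. ] pca yaw -1.272 mean [519.3 272.  157.5] zmax 163.11728944059064
top railbase 2966 rect [548.5 273.3 203.9 291.4   5.9] pca yaw -1.258 mean [509.5 265.8   9.2] zmax 12.968579628026937
top handle 246 rect [ 496.9 -225.4  100.2   47.3   83.9] pca yaw 1.476 mean [ 479.2 -223.4  137.8] zmax 141.77357553959234
top lid 8103 rect [ 560.2 -231.5  273.7  206.8   84.3] pca yaw 1.469 mean [ 557.5 -232.8   98.1] zmax 100.99723205936624
side rib 387 rect [ 559.1 -209.1   59.2   18.1   81.9] pca yaw 1.439 mean [ 558.3 -210.7  207.8] zmax 211.02660476653125
side crown 372 rect [ 558.8 -208.4   72.    37.    81.7] pca yaw -1.451 mean [ 551.6 -219.3  173.8] zmax 181.93639555312066
side bar 549 rect [516.8 272.4  19.7 283.   17.6] pca yaw -1.270 mean [520.3 255.5 157.9] zmax 162.2784086722439
side railbase 2281 rect [525.2 249.2 102.  331.8  17.1] pca yaw -1.291 mean [516.4 262.8   9.9] zmax 12.987949847871691
side handle 438 rect [ 495.8 -223.5  102.1   49.8   84.2] pca yaw 1.477 mean [ 477.8 -225.8  137.8] zmax 141.97157474466184
side lid 15614 rect [ 557.5 -230.2  275.8  206.4   84.4] pca yaw 1.500 mean [ 552.3 -263.9   98.1] zmax 100.99489163005406
```

```bash
cat >> h.py <<'E'
WT=np.array([560,-209.]); WY=-0.131
RL=np.array([518.5,272.]); RY=0.30
BY=-0.097; HINGE=np.array([658.5,-240.7,90])
BX=np.array([np.cos(BY),np.sin(BY),0])
def handle(t): return HINGE+BX*(-180*np.cos(t)+43*np.sin(t))+np.array([0,0,180*np.sin(t)+43*np.cos(t)])
E
python3 - <<'E'
from h import *
np.set_printoptions(precision=2,suppress=True)
for n,p,y in [("w hi",[*WT,300],WY),("w lo",[*WT,178],WY),("mid",[560,30,310],.1),("rail hi",[*RL,310],RY),("rail lo",[*RL,172],RY)]+[("lid",handle(t)-[0,0,15],BY) for t in(0,.45,.873)]:
    for k in(0,np.pi): print(n,np.round(p),solver.inverse_kinematics(p,down(y+k)))
E
```

```text
w hi [ 560. -209.  300.] [-0.38  0.32  1.35 -0.    1.47 -0.25]
w hi [ 560. -209.  300.] None
w lo [ 560. -209.  178.] [-0.38  0.38  1.57 -0.    1.2  -0.25]
w lo [ 560. -209.  178.] None
mid [560  30 310] [ 0.03  0.25  1.42 -0.    1.47 -0.07]
mid [560  30 310] None
rail hi [518. 272. 310.] [ 0.46  0.3   1.36 -0.    1.48  0.16]
rail hi [518. 272. 310.] None
rail lo [518. 272. 172.] [ 0.46  0.36  1.61 -0.    1.17  0.16]
rail lo [518. 272. 172.] None
lid [ 479. -223.  118.] [-0.46  0.33  1.81 -0.    1.   -0.36]
lid [ 479. -223.  118.] None
lid [ 516. -227.  192.] [-0.43  0.32  1.63 -0.    1.2  -0.34]
lid [ 516. -227.  192.] None
lid [ 576. -233.  241.] [-0.4   0.38  1.41 -0.    1.36 -0.31]
lid [ 576. -233.  241.] None
```

```bash
python3 - <<'E'
from h import *
np.set_printoptions(precision=2,suppress=True)
def s(n):
    o=status.get_obs(); print(n,round(o["t"],1),o["position"],o["wrist_force"],"grip",round(o["grip_force"],1),"op",round(o["opening"],3))
p=status.get_obs()["position"]
r.line_to([p[0],p[1],320],velocity=250)
r.move_ptp([*WT,300],down(WY)); s("above")
r.line_to([*WT,215],velocity=200); r.line_to([*WT,179],velocity=60); s("at rib")
claw.command_gripper(0.0,45); s("gripped")
r.line_to([*WT,200],velocity=60); s("lift20")
r.line_to([*WT,310],velocity=150); s("lifted")
im=get_image("side"); save(im,"lift.png")
E
```

```text
above 4.5 [ 560.28 -208.22  300.06] [ 0.43 -0.41 -0.4 ] grip 0.0 op 0.997
at rib 5.8 [ 560.18 -209.08  179.1 ] [-0.15  0.27 -0.35] grip 0.0 op 1.001
gripped 6.9 [ 559.65 -208.94  178.88] [-1.4   0.07  0.  ] grip 45.0 op 0.193
lift20 7.4 [ 560.09 -209.01  200.27] [-0.42  0.43 -3.65] grip 45.0 op 0.194
lifted 8.3 [ 559.41 -208.79  308.72] [-0.54  1.08 -4.91] grip 45.0 op 0.195
```

View pics/lift.png

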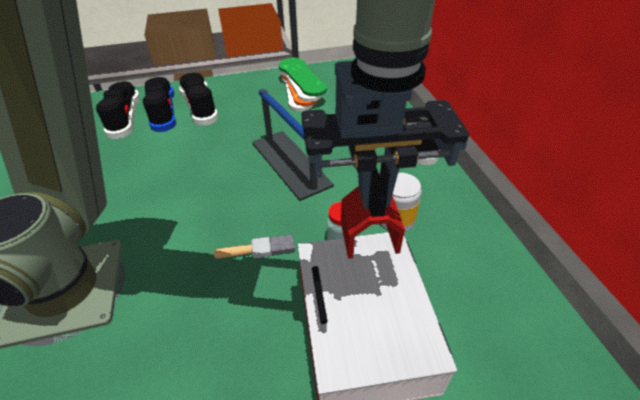

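The weight is held upright (around px 375,220) and the lid is still shut. I'll carry it over to the bar and look before lowering.

```bash
python3 - <<'E'
from h import *
np.set_printoptions(precision=2,suppress=True)
r.line_to([*RL,310],down(RY),velocity=180)
r.line_to([*RL,260],velocity=100); r.wait(.3)
o=status.get_obs(); print(o["t"],o["position"],o["wrist_force"],o["opening"])
im=get_image("side"); W=cloud(im).reshape(-1,3); save(im,"rail.png")
px=im["pixels"].reshape(-1,3).astype(int)
red=(px[:,0]>90)&(px[:,1]<60)&(px[:,2]<60)&(abs(W[:,0]-518)<100)&(abs(W[:,1]-272)<100)&(W[:,2]>140)
p=W[red]; print(red.sum(),np.percentile(p,[1,50,99],0))
c,s=np.cos(RY),np.sin(RY); q=(p[:,:2]-RL)@np.array([[c,-s],[s,c]])
print("rail frame",np.percentile(q,[1,50,99],0))
E
```

```text
12.1083 [518.67 272.09 260.58] [-1.22 -0.29 -4.77] 0.1921030472330208
142 [[426.49 229.47 181.83]
 [511.24 240.41 248.77]
 [563.97 282.21 390.13]]
rail frame [[-84.41 -36.34]
 [-16.19 -30.37]
 [ 37.08  35.9 ]]
```

View pics/rail.png

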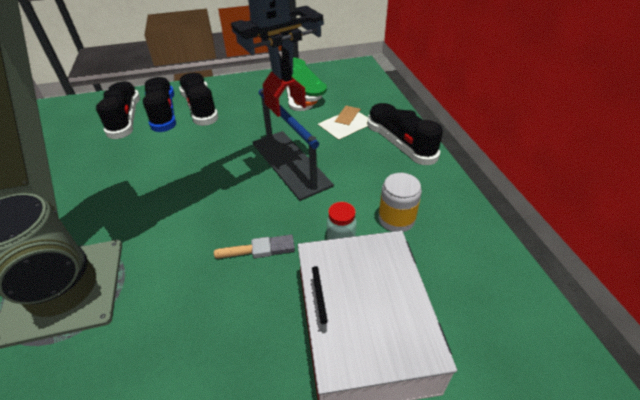

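The weight sits astride above the mid-bar (px 285,95), aligned with it. I'll lower it with force monitoring.

```bash
python3 - <<'E'
from h import *
np.set_printoptions(precision=2,suppress=True)
r.line_to([*RL,180],velocity=60); r.wait(.2)
f0=status.get_obs()["wrist_force"][2]; z=180
while z>168:
    z-=1; r.line_to([*RL,z],velocity=20); r.wait(.05)
    o=status.get_obs(); f=o["wrist_force"]
    if f[2]>f0+3.5: break
print(o["t"],z,o["position"],f0,f)
claw.command_gripper(0.35); claw.command_gripper(0.6); r.wait(.3)
o=status.get_obs(); print(o["t"],o["opening"],o["grip_force"],o["wrist_force"])
r.line_to([*RL,215],velocity=60); r.line_to([*RL,330],velocity=200)
im=get_image("top"); W=cloud(im).reshape(-1,3)
r.move_ptp([*handle(0)[:2],330],down(BY)); 
im=get_image("side"); W=cloud(im).reshape(-1,3); save(im,"hung.png")
p=W[(abs(W[:,0]-518)<60)&(abs(W[:,1]-272)<60)&(W[:,2]>194)&(W[:,2]<210)]
print(len(p),cv2.minAreaRect(p[:,:2].astype(np.float32)),p[:,2].max()); print(status.get_obs()["t"])
E
```

```text
16.2417 172 [518.6  272.06 172.74] -4.572128517724323 [-1.59 -1.    2.14]
17.5167 0.6017723563639648 0.0 [ 0.19  0.74 -0.32]Traceback (most recent call last):
  File "<stdin>", line 17, in <module>
    return umr_maximum(a, axis, None, out, keepdims, initial, where)
ValueError: zero-size array to reduction operation maximum which has no identity
```

View pics/hung.png

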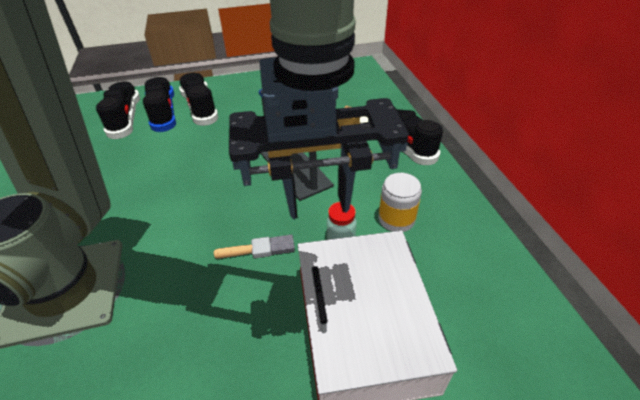

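The gripper blocks the side view of the rail. The handle (px 319,295) and lid look untouched. I'll check the weight with the top camera.

```bash
python3 - <<'E'
from h import *
np.set_printoptions(precision=2,suppress=True)
im=get_image("top"); W=cloud(im).reshape(-1,3)
p=W[(abs(W[:,0]-518)<60)&(abs(W[:,1]-272)<60)&(W[:,2]>192)&(W[:,2]<212)]
print(len(p),cv2.minAreaRect(p[:,:2].astype(np.float32)),np.median(p,0))
cv2.imwrite("pics/t.png",cv2.resize(im["pixels"][140:260,100:300,::-1],None,fx=3,fy=3))
print(status.get_obs()["t"])
E
```

```text
274 ((520.6513671875, 270.7228698730469), (18.743497848510742, 59.52602005004883), 17.618778228759766) [519.99 269.9  200.86]
21.0667
```

View pics/t.png

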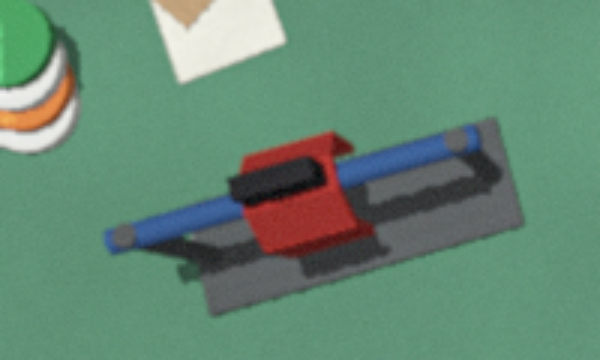

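The weight hangs astride at mid-bar (crop px 290,190), square to the bar, with the rib top at 201 mm. Now the lid.

```bash
python3 - <<'E'
from h import *
np.set_printoptions(precision=2,suppress=True)
def s(n):
    o=status.get_obs(); print(n,round(o["t"],1),o["position"],o["wrist_force"],"grip",round(o["grip_force"],1),"op",round(o["opening"],3))
d=np.array([0,0,14]); h0=handle(0)-d
r.line_to([h0[0],h0[1],170],velocity=180); r.line_to(h0,velocity=60); s("at")
claw.command_gripper(0.0,35); s("grip")
for t in np.linspace(0,.873,11)[1:]:
    r.line_to(handle(t)-d,velocity=70); s("%.2f"%t)
    if np.linalg.norm(status.get_obs()["wrist_force"])>40: print("STOP"); break
r.wait(.3)
im=get_image("side"); save(im,"open.png"); np.save("open.npy",cloud(im))
im=get_image("top"); W=cloud(im); np.save("opent.npy",W); save(im,"opent.png")
E
```

```text
at 23.1 [ 479.65 -223.43  119.32] [ 0.73 -0.72  1.01] grip 0.0 op 0.599
grip 23.9 [ 476.89 -222.97  118.85] [-5.49 -1.06  3.55] grip 35.0 op 0.119
0.09 24.2 [ 481.03 -223.41  134.04] [-6.82 -1.93 -2.17] grip 35.0 op 0.121
0.17 24.6 [ 486.49 -223.95  149.11] [-6.23 -2.14 -0.81] grip 35.0 op 0.12
0.26 25.0 [ 493.17 -224.62  163.8 ] [-8.15 -1.11  0.61] grip 35.0 op 0.119
0.35 25.4 [ 501.14 -225.41  177.87] [-10.04  -0.78   1.65] grip 35.0 op 0.12
0.44 25.8 [ 510.2  -226.33  191.24] [-10.91  -0.14   4.47] grip 35.0 op 0.125
0.52 26.1 [ 520.5  -227.38  204.  ] [-11.82   0.25   6.6 ] grip 35.0 op 0.122
0.61 26.5 [ 531.98 -228.53  215.93] [-12.99   0.85   9.32] grip 35.0 op 0.125
0.70 26.9 [ 545.33 -229.93  227.  ] [-11.25   1.3   11.12] grip 35.0 op 0.123
0.79 27.3 [ 559.87 -231.35  236.35] [-9.09  0.34 11.21] grip 35.0 op 0.123
0.87 27.7 [ 574.88 -232.9   244.12] [-8.02 -0.07  9.07] grip 35.0 op 0.12
```

View pics/open.png

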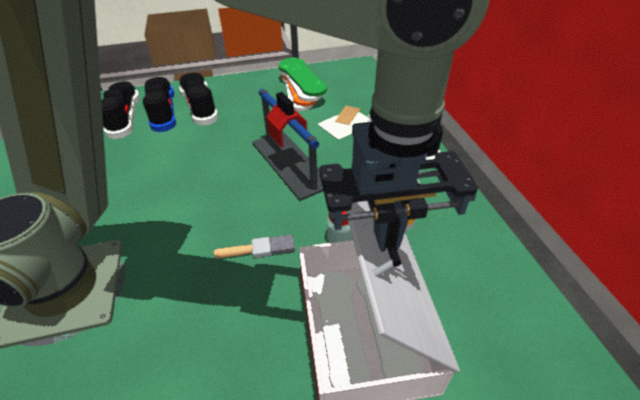

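The lid is open with the handle held (px 395,255), and the weight is still on the bar (px 285,115). I'll measure the lid angle by a plane fit.

```bash
python3 - <<'E'
from h import *
np.set_printoptions(precision=3,suppress=True)
by=np.array([-np.sin(BY),np.cos(BY),0])
for f in("open.npy","opent.npy"):
    W=np.load(f).reshape(-1,3); q=np.stack([(W-HINGE)@BX,(W-HINGE)@by,W[:,2]-90],1)
    m=(q[:,0]>-150)&(q[:,0]<10)&(abs(q[:,1])<130)&(abs(q[:,1])>60)&(q[:,2]>25)&(q[:,2]<160)
    p=q[m]; m=np.ones(len(p),bool)
    best=max(np.linspace(.7,1.1,81),key=lambda t:(abs(np.sin(t)*p[:,0]+np.cos(t)*p[:,2]-8)<4).sum())
    p=p[abs(np.sin(best)*p[:,0]+np.cos(best)*p[:,2]-8)<8]
    k=np.polyfit(p[:,0],p[:,2],1); print(f,len(p),best,"slope angle",np.arctan(-k[0]))
o=status.get_obs(); print(o["t"],o["position"],o["qd"],o["wrist_force"],o["grip_force"])
E
```

```text
open.npy 3029 0.855 slope angle 0.8709407792818507
opent.npy 1219 0.865 slope angle 0.868080965303457
28.0833 [ 574.667 -232.897  244.036] [-0.001 -0.    -0.     0.001 -0.001 -0.001] [-7.048 -0.013  9.289] 34.99724864959717
```

The fit gives 0.87 rad. The lid is steady and held, so I'll hand in.

```bash
python3 -c "
from h import *
r.wait(.5); print(ticket.finish_job())"
```

```text
the job is handed in; nothing more can be done
None
```

The weight hangs astride the middle of the blue bar, released while the lid was shut; the lid is held steady at about 0.87 rad (50 degrees), the tin, jar and brush were not touched, and the job is handed in (no verdict was returned).

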